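# Serve the sweets with the dispenser lever

### The arm

A 6-joint arm with a two-finger parallel gripper is mounted at the origin on a cart in front of the work surface, level with it; the furniture and walls round the work are solid. World frame = base frame: x ahead of the robot, y to its left, z up, the work surface at z = 0. Lengths are in mm, angles in rad, forces in N, time in s.
With the tool pointing down it reaches from about 350 to 775 mm from the base axis. Payload 7.3 kg.
Tool frame: the origin (TCP) lies midway between the tips of the shut fingers; the grasp point (between the pads) lies 19 mm behind it; z points along the fingers, y is the line along which they close (so a half turn about z gives the same grasp; the last joint's range is limited). The gripper opens to 92 mm and grips with 3 to 60 N. Pads are 19 mm wide; open, the fingers measure 130 mm over their backs; the gripper's body (75 mm by 190 mm) begins 47 mm behind the grasp point.
Start: joints at [1.093, 0.342, 1.524, -0, 1.275, -0.146], TCP at [171.002, 496.39, 226.741] pointing down, gripper open.
Joint ranges: [-2.53, 2.53], [-0.77, 2.02], [0.04, 2.7], [-1, 4.14], [0.28, 2.66], [-3.11, 3.11]. Speed limits (rad/s): [2.57, 2.57, 3.14, 3.14, 3.14, 3.14].

### API

Orientations are given as [roll, pitch, yaw] about the fixed x, y, z axes, in that order (R = Rz(yaw) Ry(pitch) Rx(roll)).
In Python, from plant import get_obs, capture, camera_model, close_job, search_frame, regions_of, pinpoint gives the robot as it stands. The module is installed in compiled form; this text tells all that it offers.
- The arm moves only by the shell command python3 -m pendant 'ROWS'. ROWS is JSON, one flat list of numbers, 7 for each row, row after row: the shift along the tool's x, y, z in units of 30 mm (1.0 is 30 mm), then the turn, a rotation vector about the tool's x, y, z in units of 4 degrees (1.0 is 4 degrees), then the closure, from -1 (fully open) to 1 (shut), so that 0 is half open. In form: [dx, dy, dz, wx, wy, wz, gripper, dx, dy, dz, wx, wy, wz, gripper, ...]. A call has 1 to 12 rows; each row shifts and turns the commanded pose from where the row before left it, along the tool's axes as they then stand; what a row does not reach is not made up. A row lasts 1/10 s, in which the tool goes at most 50 mm and 8.59 degrees, less where a joint would pass 70% of its speed; a pose out of reach is approached as far as the arm can. A call with a number of a shift or a turn outside -1 to 1 is refused whole. A call with a gripper value outside its range is refused whole. The fingers move at their own pace and stop on an object; the grip force is fixed at half the most. Time passes only in rows, so rows that do not move let the fingers close. It gives the time, the measured TCP pose, the force, the opening and the grip force at its end, in the units of the state.
- get_obs(): the state, without advancing time (a new reading comes with each control period).
- capture(name): name is "scene" or "top" or "wrist"; returns the picture (400x640x3 uint8, red, green, blue); there is no depth.
- camera_model(name): a dict with "fov_y" (degrees; the focal length in pixels is half the picture's height over the tangent of half this angle, whatever the lens; pixels are square), "cx", "cy" (the principal point, pixels), "D" ([k1, k2, p1, p2, k3] as OpenCV has them; the pictures are not rectified), "pose" (4x4, takes a point from camera to world coordinates). Camera axes: x right, y up, looking along -z (the intrinsics and any distortion apply to the point x, -y, -z); pixel columns grow to the right and rows downward; lengths in mm; the calibration is good to about 2 mm. A picture is of the moment at which its call begins: read the wrist's pose just before it. camera_model takes no time and is no camera call; for the wrist camera it gives the pose at the moment of the call.
- close_job(): hands the job in; it is judged then, once.
Trained networks look in the newest picture that a camera, given by its name, has taken for a name from the list of things; names that differ only in an ending like _2 or _b are one class to them, and where a whole thing is asked for, a point or a joint stands for the part that bears it (a point fixed in the world has none). Each returns a list of dicts, best first, with "score" (0 to 1); they miss things now and then, are a little off and sometimes report something else, mostly with a low value. They report only what shows in the picture. A call takes as long as a camera call.
- search_frame(camera, thing): "location" ([column, row] in pixels, amid what is visible of it).
- regions_of(camera, thing): "pixels" (400x640 bool, what is visible of it) and "location" ([column, row] in pixels, amid what is visible of it).
- pinpoint(camera, thing): "location" ([column, row] in pixels: a listed point, or the origin of a listed thing).
The state is a dict: "time": time; "joint_positions": joint angles; "dq": joint speeds; "tau": joint torques, N m; "tool_pos": TCP position; "tcp_rot": TCP orientation; "contact_force": force on the tool from outside, world axes, zero at the start; "moment": the same for the moment, N m; "grip_width": finger opening in mm; "finger_force": force on a finger pad.
Only numpy, scipy, OpenCV 4.12 (cv2) and the standard library are available. Lean on these libraries where they do the work, as an engineer would, in place of code of your own. Each camera call takes 0.05 s, during which the arm holds its last target. There are 200 camera calls.

### The job

Push the white dish along the desk until it is home against the curved wire guide under the outlet of the sweet dispenser, press the red lever pad fully down so that the orange flap lifts and all five sweets roll into the dish, then ease the lever slowly back up so that the flap shuts without slamming. Only push and press: do not lift the dish, do not touch the flap or the sweets, and leave the stapler, the block of notes and the mug where they are.

Things in the scene. Friction and masses are not known exactly. Their poses are not given: they have to be found in the camera images.
- dish_seat (a point): point on the desk where the centre of the dish stands when it is home under the outlet. Its x axis runs horizontally from the dispenser's front to its back, y to the left as seen from the front, z up. A steel wire guide, 6 mm thick, 24 mm above the desk, curves round the back of that place, 52 degrees either side of x, inner radius 52 mm: it stops and centres the dish
- dispenser: fixed sweet dispenser; origin on the desk 80 mm behind the dish seat, axes as the seat's. Black base 116 mm wide, 12 mm high, x -21 to 73 mm; black column; clear hopper 70 mm wide, x -53 to 65 mm, its black cover 153 mm above the desk; outlet lip at x -50 mm, 79 to 85 mm high. The red lever lies on top along x, pivot at x -10 mm, 168 mm high; nothing stands above it
- dish: white round ceramic dish, open top, straight sides, 100 mm across, 45 mm high, wall 4 mm, 0.15 to 0.3 kg, loose on the desk; origin at the centre of its underside, z up. It starts in front of the dispenser, 85 to 112 mm to the left or right of its seat (along the seat's y) and 5 to 28 mm in front of it (along -x)
- lever (a joint): angle of the see-saw lever on top of the dispenser, rad: 0 = at rest, pad up; 0.40 = fully pressed, on its stop. A spring brings it back up; pressing takes about 4 N at the pad at first and 10 N at the stop
- lever_pad (a point): centre of the top face of the red lever pad (36 mm along the lever, 32 mm across) at the lever's far end, about 0.15 m behind the dish seat; at rest 205 mm above the desk and sloping up to the back by 0.32 rad; fully pressed 34 mm lower, near level and 8 mm farther back. It turns with the lever
- flap (a joint): angle of the orange outlet flap, rad: a lid 60 mm wide and 51 mm high, hinged at its top edge, joined to the lever by a steel pull link; 0 = shut, 0.95 = fully up. It follows the lever at 2 to 3 rad for each rad of the lever, and little damps it: if the pad is let go the spring slams it shut in about 0.2 s
- flap_edge (a point): middle of the lower edge of the orange flap
- stapler: black stapler, 135 x 36 x 50 mm, standing loose; origin at the centre of its underside. Leave it alone
- notes_cube: white block of notes, 69 x 68 x 43 mm, loose; origin at the centre of its underside. It stands on the other side of the dispenser's front from the dish. Leave it alone
- mug: red mug, 84 mm across, 91 mm high, loose; origin at the centre of its underside. Leave it alone
- sweet0: red round hard sweet, 22 mm across, 10 g; origin at its centre. The five sweets wait on the sloping ramp in the hopper, behind the flap, and roll out by themselves within about 1 s once the flap is up
- sweet1: green round hard sweet, 22 mm across, 10 g; origin at its centre. The five sweets wait on the sloping ramp in the hopper, behind the flap, and roll out by themselves within about 1 s once the flap is up
- sweet2: yellow round hard sweet, 22 mm across, 10 g; origin at its centre. The five sweets wait on the sloping ramp in the hopper, behind the flap, and roll out by themselves within about 1 s once the flap is up
- sweet3: blue round hard sweet, 22 mm across, 10 g; origin at its centre. The five sweets wait on the sloping ramp in the hopper, behind the flap, and roll out by themselves within about 1 s once the flap is up
- sweet4: white round hard sweet, 22 mm across, 10 g; origin at its centre. The five sweets wait on the sloping ramp in the hopper, behind the flap, and roll out by themselves within about 1 s once the flap is up

How it is judged (in metres and radians):
On the way, in this order (a step that is already met when the one before it is completed fails the run):
1. the dish is home under the outlet while the flap is still shut (horizontal distance between dish and dish_seat below 0.015 m and value of joint flap below 0.06 rad), for 0.2 s.
2. the lever is pressed fully down, the flap is up, and the dish is still home (horizontal distance between dish and dish_seat below 0.015 m and value of joint flap above 0.78 rad), for 0.2 s.
3. the flap is shut again (value of joint flap below 0.05 rad), for 0.2 s.
At the end, for the whole second after the job is handed in: All five sweets lie in the dish (centres within 46 mm of its axis and below its rim), the dish stands upright on the desk within 15 mm of its place under the outlet, and the flap is shut (within 0.05 rad) (horizontal distance between dish and dish_seat below 0.015 m and value of joint flap below 0.05 rad and angle between dish's own z axis and vertical below 0.1 rad and horizontal distance between each of sweet0, sweet1, sweet2, sweet3, sweet4 and dish below 0.046 m and height (world z) of each of sweet0, sweet1, sweet2, sweet3, sweet4 below 0.045 m); the robot touches nothing.
It fails at once if the flap is let fall and slams: it shuts faster than 3 rad/s (velocity of joint flap below -3 rad/s).
It fails at once if the dish is lifted more than 10 mm or tipped (height (world z) of dish above 0.01 m or angle between dish's own z axis and vertical above 0.35 rad).
It fails at once if the gripper touches a sweet (contact force between any of the arm, the fingers and sweet0 above 0.3 N or contact force between any of the arm, the fingers and sweet1 above 0.3 N or contact force between any of the arm, the fingers and sweet2 above 0.3 N or contact force between any of the arm, the fingers and sweet3 above 0.3 N or contact force between any of the arm, the fingers and sweet4 above 0.3 N).
It fails at once if the fingers push on the flap instead of the lever (contact force between the fingers and flap above 1 N).
It fails at once if the stapler, the notes or the mug is moved more than 20 mm or lifted (distance of any of stapler, notes_cube, mug from where it was at the start of the episode above 0.02 m).
It also fails if it takes over 64 s, if anything falls off the work surface, if the arm or the gripper's body presses on something with over 40 N, if the wrist force passes 120 N, or if a joint passes its speed limit or range.

## Working session

There is one attempt and no reset: what is moved stays moved. The work goes in short steps, Python scripts to look and compute and a shell command to move; the robot and the scene stay as the last step left them, time stands still between calls to the robot, and variables do not carry over. Pictures are saved under pics/ and viewed, at most 10 in all, crops included, and the job is handed in when it is done.

```bash
mkdir -p pics
cat > h.py <<'E'
import numpy as np, cv2
from plant import *
def ray(cam,px,m=None):
    m=m or camera_model(cam); f=200/np.tan(np.radians(m["fov_y"])/2)
    K=np.array([[f,0,m["cx"]],[0,f,m["cy"]],[0,0,1]])
    u=cv2.undistortPoints(np.array([[px]],float),K,np.array(m["D"],float))[0,0]
    P=np.array(m["pose"]); return P[:3,3],P[:3,:3]@np.array([u[0],-u[1],-1])
def at_z(cam,px,z=0):
    o,d=ray(cam,px); return o+d*(z-o[2])/d[2]
def tri(obs):
    A=np.zeros((3,3));b=np.zeros(3)
    for o,d in obs:
        d=d/np.linalg.norm(d);M=np.eye(3)-np.outer(d,d);A+=M;b+=M@o
    p=np.linalg.solve(A,b)
    return p,[round(float(np.linalg.norm((np.eye(3)-np.outer(d,d)/(d@d))@(p-o))),1) for o,d in obs]
E
python3 - <<'E'
from h import *
np.set_printoptions(precision=1,suppress=True)
ims=[]
for c in("scene","top"):
    im=capture(c); cv2.imwrite(f"pics/{c}0.png",im[:,:,::-1])
L={}
for t in["dish_seat","dispenser","dish","lever_pad","flap_edge","stapler","notes_cube","mug"]:
    for c in("scene","top"):
        r=pinpoint(c,t)
        for q in r[:2]: print(t,c,np.array(q["location"]),round(q["score"],2),at_z(c,q["location"]))
        if r: L.setdefault(t,[]).append(ray(c,r[0]["location"]))
for t,v in L.items():
    if len(v)==2: print(t,*tri(v))
print(get_obs())
E
```

```text
dispenser scene [314.9 241.4] 0.64 [ 485.7 -338.9    0. ]
dispenser top [343.6 167.9] 0.67 [ 557.3 -388.8    0. ]
dispenser top [323.2 195.8] 0.58 [ 487.7 -337.8    0. ]
dish scene [279.6 213.7] 0.78 [ 461.9 -193.8    0. ]
dish scene [398.1 245.4] 0.72 [ 651.3 -460.3    0. ]
dish top [263.5 209. ] 0.72 [ 454.7 -188.8    0. ]
lever_pad scene [339.2 173.9] 0.92 [ 702.  -117.2    0. ]
lever_pad scene [266.2 264.5] 0.29 [ 347.3 -348.1   -0. ]
lever_pad top [343.7 167.1] 0.62 [ 559.4 -389.     0. ]
flap_edge scene [286.2 215.1] 0.5 [ 474.1 -208.5    0. ]
flap_edge top [305.7 214.3] 0.51 [ 441.6 -294.3    0. ]
flap_edge top [333.5 249.5] 0.2 [ 354.2 -363.5    0. ]
stapler scene [392.1 287.4] 0.65 [ 553.  -561.4    0. ]
stapler top [406.8 168.6] 0.8 [ 555.7 -546.8    0. ]
notes_cube scene [267.6 265. ] 0.95 [ 349.4 -351.4    0. ]
notes_cube top [333.5 252.6] 0.55 [ 346.5 -363.5    0. ]
mug scene [399.5 245.4] 0.59 [ 654.2 -462.2    0. ]
mug top [375.8 131.7] 0.65 [ 648.5 -469.7    0. ]
dispenser [ 516.1 -370.6   19.8] [42.6, 42.6]
dish [ 458.5 -190.7   -0.6] [4.3, 4.3]
lever_pad [ 533.7 -378.3  206.2] [4.1, 4.1]
flap_edge [ 438.2 -296.1   74.8] [4.9, 4.9]
stapler [ 559.3 -551.1  -13.8] [2.6, 2.6]
notes_cube [ 346.5 -362.7   11.1] [1.4, 1.4]
mug [ 647.2 -468.9    8.5] [0.4, 0.4]
{'time': 0.9, 'joint_positions': array([ 1.1,  0.3,  1.5,  0. ,  1.3, -0.1]), 'dq': array([-0., -0.,  0., -0.,  0., -0.]), 'tau': array([ -0. , -43.1, -24.4,   0.1,   0. ,   0. ]), 'tool_pos': array([171. , 496.4, 226.8]), 'tcp_rot': array([ 3.1, -0. ,  2.8]), 'contact_force': array([ 0.4, -1.2, -0.2]), 'moment': array([ 0.1,  0. , -0. ]), 'finger_force': 0.0, 'grip_width': 91.94715800864265}
```

View pics/scene0.png

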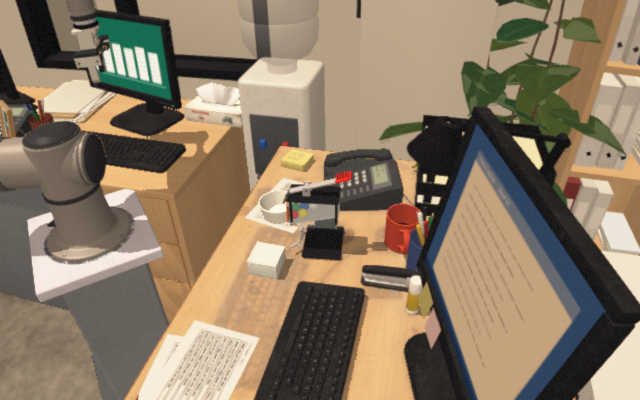

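View pics/top0.png

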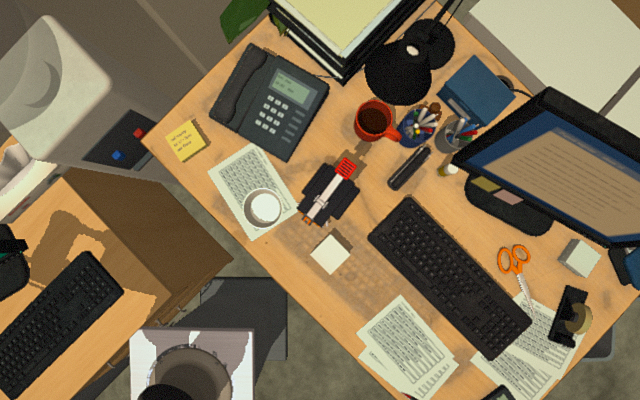

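```bash
python3 -m pendant '[-0.93,-0.97,-0.27,0,0,0,-1,-0.93,-0.97,-0.27,0,0,0,-1,-0.93,-0.97,-0.27,0,0,0,-1,-0.93,-0.97,-0.27,0,0,0,-1,-0.93,-0.97,-0.27,0,0,0,-1,-0.93,-0.97,-0.27,0,0,0,-1,-0.93,-0.97,-0.27,0,0,0,-1,-0.93,-0.97,-0.27,0,0,0,-1,-0.93,-0.97,-0.27,0,0,0,-1,-0.93,-0.97,-0.27,0,0,0,-1]'
python3 -m pendant '[-0.52,-0.94,0,0,0,0,-1,-0.52,-0.94,0,0,0,0,-1,-0.52,-0.94,0,0,0,0,-1,-0.52,-0.94,0,0,0,0,-1,-0.52,-0.94,0,0,0,0,-1,-0.52,-0.94,0,0,0,0,-1,-0.52,-0.94,0,0,0,0,-1,-0.52,-0.94,0,0,0,0,-1,-0.52,-0.94,0,0,0,0,-1,-0.52,-0.94,0,0,0,0,-1,-0.52,-0.94,0,0,0,0,-1]'
cat > look.py <<'E'
import sys
from h import *
np.set_printoptions(precision=1,suppress=True)
m=camera_model("wrist"); print(m["pose"],get_obs()["tool_pos"],get_obs()["tcp_rot"])
im=capture("wrist"); cv2.imwrite(f"pics/{sys.argv[1]}.png",im[:,:,::-1])
for t,z in[("dish_seat",0),("dispenser",0),("dish",0),("lever_pad",205),("flap_edge",60),("notes_cube",0)]:
    for q in pinpoint("wrist",t)[:2]: print(t,np.array(q["location"]),round(q["score"],2),at_z("wrist",q["location"],z))
E
python3 look.py w1
```

```text
time: 1.9
tool_pos: [340.3, 128.8, 308.3]
tcp_rot: [3.141, 0.001, 2.81]
contact_force: [-0.0, 1.0, 0.4]
grip_width: 91.7
finger_force: 0.0
time: 3.0
tool_pos: [401.2, -220.2, 307.8]
tcp_rot: [3.142, 0.0, 2.81]
contact_force: [1.2, 0.3, 0.1]
grip_width: 91.8
finger_force: 0.0
[[   0.3   -0.9   -0.3  327.4]
 [   0.9    0.3    0.1 -194.7]
 [   0.    -0.3    1.   465.7]
 [   0.     0.     0.     1. ]] [ 401.2 -220.2  307.8] [3.1 0.  2.8]
dispenser [257.3 237.2] 0.82 [ 477.8 -339.2    0. ]
dish [339.8 196.3] 0.84 [ 457.1 -195.1    0. ]
flap_edge [256.1 223.4] 0.73 [ 439.8 -312.5   60. ]
notes_cube [214.5 158.6] 0.87 [ 343.2 -350.4    0. ]
```

View pics/w1.png

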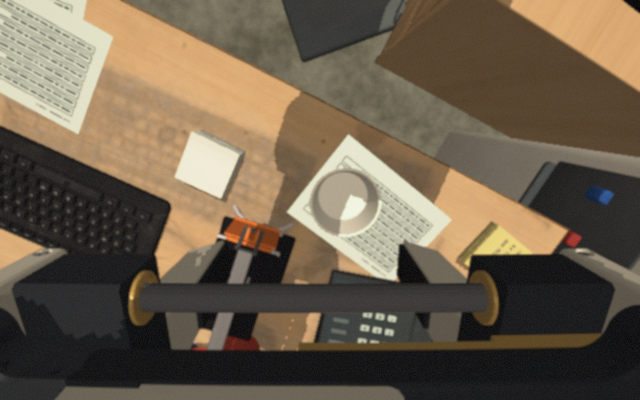

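```bash
python3 -m pendant '[0.47,0,-0.5,0,0,1,-1,0.47,0,-0.5,0,0,1,-1,0.47,0,-0.5,0,0,1,-1,0.47,0,-0.5,0,0,1,-1,0.47,0,-0.5,0,0,1,-1]'
python3 look.py w2
```

```text
time: 3.85
tool_pos: [338.0, -185.6, 383.6]
tcp_rot: [3.141, 0.001, 2.459]
contact_force: [-0.1, -1.0, -0.4]
grip_width: 92.2
finger_force: 0.0
[[   0.6   -0.7   -0.2  277.3]
 [   0.8    0.6    0.2 -136.5]
 [   0.    -0.3    1.   541.4]
 [   0.     0.     0.     1. ]] [ 338.  -185.6  383.6] [3.1 0.  2.5]
dish_seat [297.6 265.3] 0.44 [ 477.9 -336.3    0. ]
dispenser [298.9 268.6] 0.61 [ 484.3 -337.9    0. ]
dish [354.1 213.2] 0.89 [ 460.7 -190.4    0. ]
lever_pad [290.2 263. ] 0.34 [ 393.  -264.4  205. ]
flap_edge [292.6 259.9] 0.97 [ 440.5 -312.3   60. ]
notes_cube [242.3 220.9] 0.75 [ 344.8 -354.9    0. ]
```

View pics/w2.png

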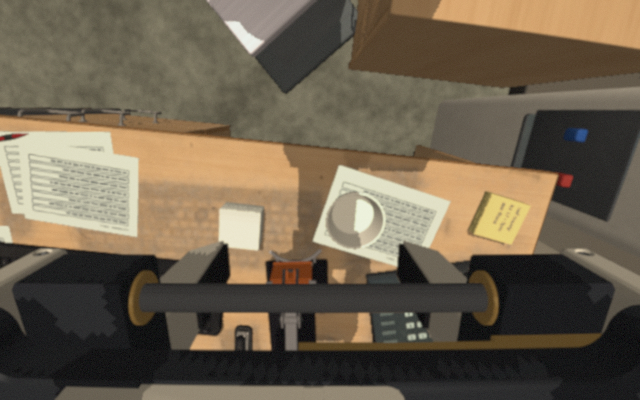

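Run:
```python
from h import *
a=cv2.imread("pics/top0.png")[145:235,235:365]
cv2.imwrite("pics/topc.png",cv2.resize(a,None,fx=6,fy=6,interpolation=cv2.INTER_CUBIC))
a=cv2.imread("pics/w2.png")[180:300,210:410]
cv2.imwrite("pics/w2c.png",cv2.resize(a,None,fx=4,fy=4,interpolation=cv2.INTER_CUBIC))
```

```text
(no output)
```

View pics/topc.png

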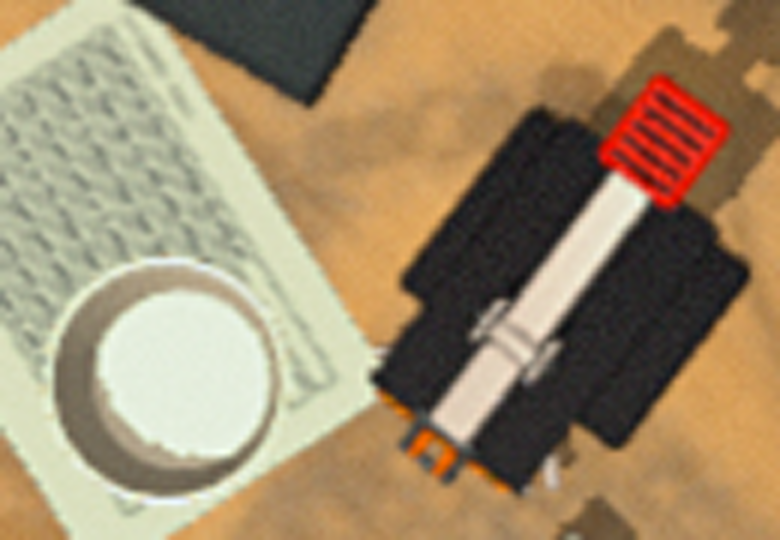

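View pics/w2c.png

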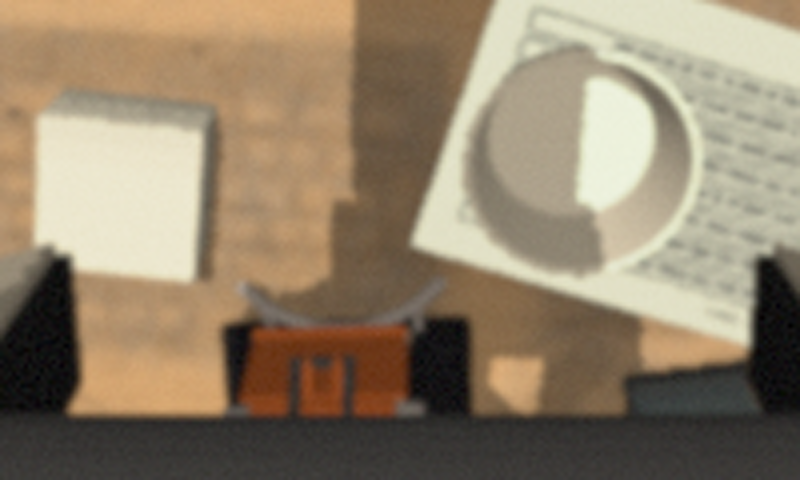

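```bash
cat > fit.py <<'E'
from h import *
from scipy.optimize import least_squares
np.set_printoptions(precision=1,suppress=True)
T=lambda p:np.array(p)/6+[235,145]
W=lambda p:np.array(p)/4+[210,180]
F=[("top",T(p),q) for p,q in[((540,105),(73,58,12)),((402,282),(-21,58,12)),((622,447),(-21,-58,12)),((750,272),(73,-58,12)),((375,380),(-53,35,153)),((520,495),(-53,-35,153)),((665,142),(70,0,205))]]+\
  [("wrist",W(p),q) for p,q in[((240,285),(-46.1,-43.3,25)),((445,282),(-46.1,43.3,25))]]
obs=[at_z(c,p,q[2])[:2] for c,p,q in F]; Q=np.array([q[:2] for _,_,q in F])
R=lambda a:np.array([[np.cos(a),-np.sin(a)],[np.sin(a),np.cos(a)]])
def go(idx):
    f=lambda v:np.concatenate([R(v[2])@Q[i]+v[:2]-obs[i] for i in idx])
    s=least_squares(f,[485,-338,-.69],loss="soft_l1",f_scale=3,x_scale=[1,1,.01]); v=s.x
    print(v[:2],"yaw",round(v[2],4),"seat",R(v[2])@[-80,0]+v[:2],"pad",R(v[2])@[70,0]+v[:2]); print(f(v).reshape(-1,2)@R(v[2]))
    return v
for idx in(range(9),range(7),(7,8)): v=go(idx)
v=go(range(9)); seat=R(v[2])@[-80,0]+v[:2]
d=[at_z("top",T((167,380)),45)[:2],at_z("wrist",W((583,158)),45)[:2],at_z("wrist",(354.1,213.2))[:2],at_z("top",(263.5,209))[:2],at_z("scene",(279.6,213.7))[:2]]
for x in d: print("dish",x,"in seat",(x-seat)@R(v[2]))
E
python3 fit.py
```

```text
[ 478.3 -341.6] yaw -0.661 seat [ 415.2 -292.5] pad [ 533.6 -384.6]
[[ 0.6  2.7]
 [-1.2  2.7]
 [-3.2 -0.6]
 [ 2.  -3.1]
 [-0.9  4.2]
 [-0.4 -1. ]
 [-0.6 -0.4]
 [ 2.3 -1.1]
 [ 2.1 -4.8]]
[ 478.3 -342.7] yaw -0.6525 seat [ 414.7 -294.1] pad [ 533.9 -385.2]
[[ 0.7  2.4]
 [-1.   1.6]
 [-2.1 -1.7]
 [ 3.  -3.4]
 [-0.6  2.9]
 [ 0.5 -2.3]
 [ 0.  -0.7]]
[ 478.3 -338. ] yaw -0.6647 seat [ 415.3 -288.7] pad [ 533.4 -381.2]
[[-0.   1.9]
 [ 0.  -1.9]]
[ 478.3 -341.6] yaw -0.661 seat [ 415.2 -292.5] pad [ 533.6 -384.6]
[[ 0.6  2.7]
 [-1.2  2.7]
 [-3.2 -0.6]
 [ 2.  -3.1]
 [-0.9  4.2]
 [-0.4 -1. ]
 [-0.6 -0.4]
 [ 2.3 -1.1]
 [ 2.1 -4.8]]
dish [ 456.3 -194.5] in seat [-27.7 102.6]
dish [ 454.7 -190.1] in seat [-31.7 105. ]
dish [ 459.4 -190.1] in seat [-28. 108.]
dish [ 454.7 -188.8] in seat [-32.5 106.1]
dish [ 461.9 -193.8] in seat [-23.8 106.6]
```

```bash
python3 -m pendant '[0,0,1,0,0,0.99,-1,0,0,1,0,0,0.99,-1,0,0,1,0,0,0.99,-1,0,0,1,0,0,0.99,-1,0,0,1,0,0,0.99,-1,0,0,1,0,0,0.99,-1,-0.135,0.86,0.5,0,0,0,-1,-0.135,0.86,0.5,0,0,0,-1,-0.135,0.86,0.5,0,0,0,-1,-0.135,0.86,0.5,0,0,0,-1,0,0,0,0,0,0,-1]'
python3 -m pendant '[0,0,0.84,0,0,0,-1,0,0,0.84,0,0,0,-1,0,0,0.84,0,0,0,-1,0,0,0.84,0,0,0,-1,0,0,0.84,0,0,0,-1,0,0,0,0,0,0,-1]'
cat > chk.py <<'E'
from h import *
import sys
np.set_printoptions(precision=1,suppress=True)
S=np.array([415,-291]);a=-.661;R=np.array([[np.cos(a),-np.sin(a)],[np.sin(a),np.cos(a)]])
o=get_obs();print(o["time"],"tool seat-frame",(o["tool_pos"][:2]-S)@R,o["tool_pos"][2],"yaw",o["tcp_rot"][2],o["contact_force"])
for c in("top","scene","wrist"):
    capture(c)
    for q in pinpoint(c,"dish")[:1]:
        w=at_z(c,q["location"]);print(c,np.array(q["location"]),round(q["score"],2),w,"seat",(w[:2]-S)@R)
E
python3 chk.py
```

```text
time: 5.3
tool_pos: [438.9, -152.8, 139.9]
tcp_rot: [-3.14, -0.004, 2.049]
contact_force: [-0.7, -0.8, -0.9]
grip_width: 91.9
finger_force: 0.0
time: 5.9
tool_pos: [435.4, -153.3, 14.2]
tcp_rot: [-3.138, -0.006, 2.046]
contact_force: [0.1, -0.3, -0.1]
grip_width: 92.1
finger_force: 0.0
5.9 tool seat-frame [-68.4 121.2] 14.223266365406356 yaw 2.0462157637314164 [ 0.1 -0.3 -0.1]
top [262.3 206.6] 0.94 [ 460.7 -185.8    0. ] seat [-28.5 111.1]
scene [275.4 213.7] 0.67 [ 452.3 -187.8    0. ] seat [-33.9 104.4]
wrist [311.5 307.4] 0.78 [ 456.7 -192.7    0. ] seat [-27.4 103.2]
```

```bash
python3 -m pendant '[-0.23,0,0,0,0,0,-1,-0.23,0,0,0,0,0,-1,-0.14,-0.3,0,0,0,0,-1,-0.14,-0.3,0,0,0,0,-1,-0.14,-0.3,0,0,0,0,-1,-0.14,-0.3,0,0,0,0,-1,-0.14,-0.3,0,0,0,0,-1,-0.14,-0.3,0,0,0,0,-1,-0.14,-0.3,0,0,0,0,-1]'
python3 chk.py
```

```text
time: 7.1
tool_pos: [401.0, -222.0, 16.7]
tcp_rot: [3.142, -0.0, 2.046]
contact_force: [0.3, 0.1, 1.2]
grip_width: 92.0
finger_force: 0.7
7.1 tool seat-frame [-53.4  45.9] 16.694625946730806 yaw 2.0459581847818527 [0.3 0.1 1.2]
top [283.  225.6] 0.63 [ 413.4 -237.7    0. ] seat [-33.9  41.1]
scene [272.4 229.5] 0.7 [ 416.4 -242.1    0. ] seat [-29.   39.4]
wrist [312.5 288.5] 0.69 [ 413.4 -246.     0. ] seat [-28.8  34.6]
```

```bash
python3 -m pendant '[-0.14,-0.3,0,0,0,0,-1,-0.14,-0.3,0,0,0,0,-1,-0.14,-0.3,0,0,0,0,-1,-0.06,-0.13,0,0,0,0,-1,0,0,0,0,0,0,-1]'
python3 look.py w3|head -8; python3 chk.py
```

```text
time: 7.9
tool_pos: [380.2, -249.1, 16.7]
tcp_rot: [-3.142, 0.0, 2.045]
contact_force: [-1.0, -0.5, 0.7]
grip_width: 91.9
finger_force: 0.3
[[   0.9   -0.4   -0.1  344.3]
 [   0.5    0.9    0.3 -179.9]
 [   0.    -0.3    1.   174.6]
 [   0.     0.     0.     1. ]] [ 380.2 -249.1   16.7] [-3.1  0.   2. ]
dish [310.9 286.8] 0.79 [ 391.3 -272.5    0. ]
notes_cube [197.9 355.5] 0.65 [ 347.7 -354.2    0. ]
8.25 tool seat-frame [-53.4  12.9] 16.685299007111688 yaw 2.0464262280892602 [-1.2  0.7  0.3]
top [295.3 235.5] 0.95 [ 388.9 -268.5    0. ] seat [-34.5   1.8]
scene [268.1 236.8] 0.81 [ 394.5 -261.8    0. ] seat [-34.1  10.5]
wrist [314. 289.] 0.87 [ 393.8 -273.     0. ] seat [-27.8   1.2]
```

View pics/w3.png

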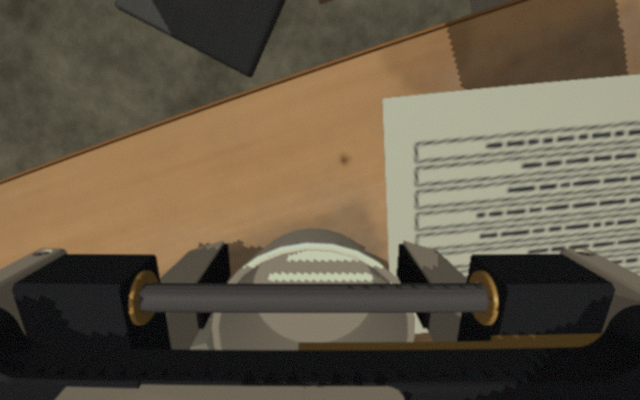

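```bash
python3 -m pendant '[0.33,0,0,0,0,0,-1,0.5,0,0,0,0,0,-1,0.5,0,0,0,0,0,-1,-0.03,-0.137,0,0,0,-0.89,-1,-0.03,-0.137,0,0,0,-0.89,0,-0.03,-0.137,0,0,0,-0.89,0,-0.03,-0.137,0,0,0,-0.89,0,-0.03,-0.137,0,0,0,-0.89,0,-0.03,-0.137,0,0,0,-0.89,0,-0.03,-0.137,0,0,0,-0.89,0,0,0,0,0,0,0,0]'
python3 chk.py; python3 look.py w4 | head -8
```

```text
time: 9.65
tool_pos: [343.5, -235.0, 16.7]
tcp_rot: [3.141, -0.0, 2.481]
contact_force: [0.9, -0.2, -0.3]
grip_width: 46.6
finger_force: 0.0
9.65 tool seat-frame [-90.8   0.3] 16.72283379326704 yaw 2.4810870139131778 [ 0.9 -0.2 -0.3]
top [293.6 234.4] 0.62 [ 391.6 -264.2    0. ] seat [-34.9   6.8]
scene [270.2 239.8] 0.67 [ 394.  -274.8    0. ] seat [-26.6  -0.1]
wrist [313.4 335.6] 0.64 [ 393.4 -273.5    0. ] seat [-27.8   0.6]
[[   0.6   -0.8   -0.2  282.1]
 [   0.8    0.6    0.2 -187.2]
 [   0.    -0.3    1.   174.6]
 [   0.     0.     0.     1. ]] [ 343.8 -235.    16.7] [ 3.1 -0.   2.5]
dish [311.2 335.9] 0.8 [ 392.7 -274.9   -0. ]
```

View pics/w4.png

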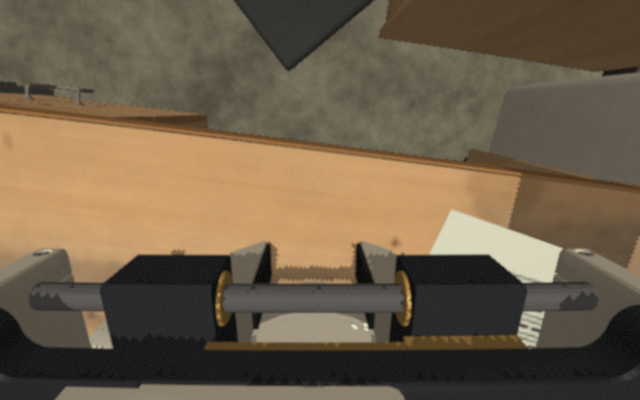

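```bash
python3 -m pendant '[-0.27,0,0,0,0,0,0,-0.27,0,0,0,0,0,0,-0.27,0,0,0,0,0,0,-0.27,0,0,0,0,0,0,-0.1,0,0,0,0,0,0,-0.1,0,0,0,0,0,0,0,0,0,0,0,0,0]'; python3 chk.py
```

```text
time: 11.0
tool_pos: [374.3, -259.0, 16.6]
tcp_rot: [3.142, 0.0, 2.481]
contact_force: [0.3, -0.7, 0.3]
grip_width: 46.0
finger_force: 0.1
11.0 tool seat-frame [-51.7   0.3] 16.64760191907728 yaw 2.4810053234755034 [ 0.3 -0.7  0.3]
top [303.  225.1] 0.92 [ 414.7 -287.6    0. ] seat [-2.3  2.5]
scene [279.5 236.4] 0.97 [ 419.6 -275.6    0. ] seat [-5.8 15. ]
wrist [313.4 323.2] 0.67 [ 416.1 -291.4   -0. ] seat [1.1 0.4]
```

Already about at the seat; now creep until the guide resists.

```bash
python3 -m pendant '[-0.07,0,0,0,0,0,0,-0.03,0,0,0,0,0,0,0,0,0,0,0,0,0]'
python3 -m pendant '[-0.05,0,0,0,0,0,0,0,0,0,0,0,0,0]'; python3 -m pendant '[-0.05,0,0,0,0,0,0,0,0,0,0,0,0,0]'
```

```text
time: 11.6
tool_pos: [376.5, -260.7, 16.7]
tcp_rot: [3.142, -0.0, 2.481]
contact_force: [-0.5, -0.2, 0.3]
grip_width: 46.0
finger_force: 0.3
time: 11.8
tool_pos: [377.8, -261.7, 16.7]
tcp_rot: [3.141, 0.0, 2.481]
contact_force: [-1.0, 0.3, -0.1]
grip_width: 46.2
finger_force: 0.3
time: 12.0
tool_pos: [378.8, -262.5, 16.6]
tcp_rot: [3.141, -0.0, 2.481]
contact_force: [-1.3, 0.6, 0.4]
grip_width: 46.0
finger_force: 0.5
```

```bash
for i in 1; do python3 -m pendant '[-0.05,0,0,0,0,0,0,0,0,0,0,0,0,0]'; done;  python3 -m pendant '[-0.05,0,0,0,0,0,0,0,0,0,0,0,0,0]'; python3 -m pendant '[-0.05,0,0,0,0,0,0,0,0,0,0,0,0,0]'; python3 chk.py
```

```text
time: 12.2
tool_pos: [379.2, -262.7, 16.5]
tcp_rot: [3.141, -0.003, 2.481]
contact_force: [-3.4, 2.2, 2.9]
grip_width: 45.8
finger_force: 2.3
time: 12.4
tool_pos: [379.4, -262.8, 16.3]
tcp_rot: [3.141, -0.005, 2.481]
contact_force: [-7.3, 4.6, 4.4]
grip_width: 45.8
finger_force: 4.2
time: 12.6
tool_pos: [379.6, -262.8, 16.1]
tcp_rot: [3.141, -0.008, 2.481]
contact_force: [-10.9, 6.2, 7.6]
grip_width: 45.9
finger_force: 6.1
12.6 tool seat-frame [-45.3   0.5] 16.138310399616692 yaw 2.481303875215981 [-10.9   6.2   7.6]
top [305.1 224. ] 0.9 [ 417.5 -292.8    0. ] seat [3.1 0.1]
scene [283.1 238.4] 0.8 [ 423.8 -287.2    0. ] seat [4.6 8.4]
wrist [314.1 320.2] 0.97 [ 419.4 -293.1    0. ] seat [4.8 1.1]
```

```bash
python3 -m pendant '[0.3,0,0,0,0,0,0,0.8,0,0,0,0,0,0,0,0,-0.9,0,0,0,1,0,0,-0.9,0,0,0,1,0,0,-0.9,0,0,0,1,0,0,-0.9,0,0,0,1,0,0,-0.9,0,0,0,1,0,0,-0.9,0,0,0,1,0,0,-0.9,0,0,0,1,0,0,-0.9,0,0,0,1,0,0,-0.9,0,0,0,1,0,0,0,0,0,0,1]'
python3 chk.py
python3 - <<'E'
from h import *
np.set_printoptions(precision=1,suppress=True)
S=np.array([415,-291]);a=-.661;R=np.array([[np.cos(a),-np.sin(a)],[np.sin(a),np.cos(a)]])
v=[];
for c in("top","scene"):
    m=regions_of(c,"lever_pad")
    print(c,[(np.array(q["location"]),round(q["score"],2),int(q["pixels"].sum())) for q in m[:2]])
    q=m[0]; ys,xs=np.nonzero(q["pixels"]); p=(xs.mean(),ys.mean())
    w=at_z(c,p,205);print(c,p,w,(w[:2]-S)@R); v.append(ray(c,p))
print(tri(v))
im=capture("wrist");cv2.imwrite("pics/w5.png",im[:,:,::-1])
for t in("flap_edge","lever_pad"): print(t,[(np.array(q["location"]),round(q["score"],2)) for q in pinpoint("wrist",t)])
E
```

```text
time: 14.1
tool_pos: [358.0, -246.6, 263.3]
tcp_rot: [-3.141, 0.009, 2.481]
contact_force: [0.4, -0.5, 0.1]
grip_width: 0.4
finger_force: 0.0
14.1 tool seat-frame [-72.2   0.1] 263.2774618308756 yaw 2.481063592682733 [ 0.4 -0.5  0.1]
top [305.2 224.1] 0.96 [ 417.2 -293.1    0. ] seat [ 3.  -0.3]
scene [282.  240.6] 0.58 [ 417.7 -293.     0. ] seat [3.4 0. ]
wrist [314. 230.] 0.78 [ 420.6 -293.2    0. ] seat [5.8 1.7]
top [(array([332.1, 185.5]), 0.96, 745)]
top (np.float64(330.9275167785235), np.float64(186.1020134228188)) [ 499.8 -355.1  205. ] [106.3   1.5]
scene [(array([319.9, 183.7]), 0.61, 451)]
scene (np.float64(321.1840354767184), np.float64(182.97339246119734)) [ 479.  -384.3  205. ] [107.8 -34.4]
(array([ 499.4, -354.3,  180.2]), [2.2, 2.2])
flap_edge []
lever_pad []
```

View pics/w5.png

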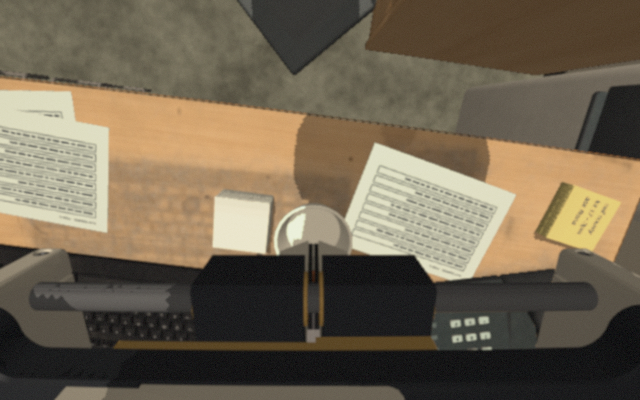

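Run:
```python
from h import *
S=np.array([415,-291]);a=-.661;R=np.array([[np.cos(a),-np.sin(a)],[np.sin(a),np.cos(a)]])
v=[]
for c,(x,y) in(("top",(346,169)),("scene",(343,177))):
    im=cv2.imread(f"pics/{c}0.png").astype(int); m=(im[:,:,2]>150)&(im[:,:,1]<90)&(im[:,:,0]<90)
    k=np.zeros_like(m);k[y-16:y+16,x-16:x+16]=1
    mm=cv2.morphologyEx((m&k).astype(np.uint8),cv2.MORPH_CLOSE,np.ones((5,5)))
    ys,xs=np.nonzero(mm);p=(xs.mean(),ys.mean());w=at_z(c,p,203)
    print(c,p,len(xs),np.ptp(xs),np.ptp(ys),w,(w[:2]-S)@R);v.append(ray(c,p))
t=tri(v);print(t,(t[0][:2]-S)@R)
```

```text
top (np.float64(345.3780918727915), np.float64(168.03886925795052)) 283 21 22 [ 535.75040372 -383.7770609   203.        ] [152.27424332   0.8932247 ]
scene (np.float64(343.09027777777777), np.float64(176.60416666666666)) 144 16 11 [ 533.76372169 -386.35649347  203.        ] [152.28952932  -2.36256156]
(array([ 535.78394913, -383.76742517,  200.84070293]), [0.2, 0.2]) [152.29480791   0.92142468]
```

```bash
python3 -m pendant '[-0.937,0,0,0,0,0,1,-0.937,0,0,0,0,0,1,-0.937,0,0,0,0,0,1,-0.937,0,0,0,0,0,1,-0.937,0,0,0,0,0,1,-0.937,0,0,0,0,0,1,-0.937,0,0,0,0,0,1,-0.937,0,0.5,0,0,0,1,0,0,0.5,0,0,0,1,0,0,0,0,0,0,1,0,0,0,0,0,0,1]'
python3 - <<'E'
from h import *
o=get_obs();S=np.array([415,-291]);a=-.661;R=np.array([[np.cos(a),-np.sin(a)],[np.sin(a),np.cos(a)]])
print((o["tool_pos"][:2]-S)@R,o["tool_pos"])
im=capture("top");im2=capture("scene")
A=cv2.resize(im[145:245,270:390],(480,400));B=cv2.resize(im2[110:270,240:380],(320,366));B=cv2.copyMakeBorder(B,0,34,0,0,0)
cv2.imwrite("pics/near.png",np.hstack([A,B])[:,:,::-1])
E
```

```text
time: 15.75
tool_pos: [533.7, -382.9, 229.5]
tcp_rot: [3.141, -0.001, 2.481]
contact_force: [0.8, 0.1, 0.2]
grip_width: 0.4
finger_force: 0.0
[150.09270038   0.35988812] [ 533.70092134 -382.85880197  229.53493774]
```

View pics/near.png

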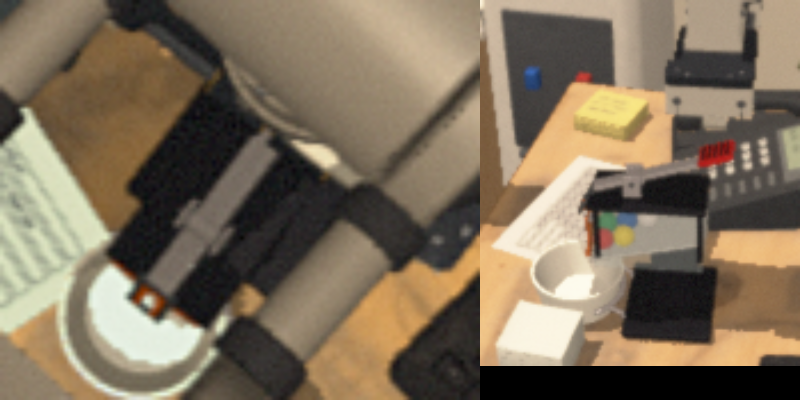

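Run:
```python
from h import *
o=get_obs()
m=camera_model("scene");f=200/np.tan(np.radians(m["fov_y"])/2);P=np.linalg.inv(np.array(m["pose"]))
K=np.array([[f,0,m["cx"]],[0,f,m["cy"]],[0,0,1]])
for dz in(0,66,130):
    p=P@np.array([*(o["tool_pos"]+[0,0,dz]),1]);p=np.array([p[0],-p[1],-p[2]])
    print(cv2.projectPoints(p.reshape(1,1,3),np.zeros(3),np.zeros(3),K,np.array(m["D"],float))[0].ravel())
im=capture("scene");cv2.imwrite("pics/s6.png",cv2.resize(im[60:260,200:440],None,fx=3,fy=3,interpolation=cv2.INTER_CUBIC)[:,:,::-1])
```

```text
[342.55482407 165.0755752 ]
[343.07573625 138.17296734]
[343.60896462 109.99938654]
```

View pics/s6.png

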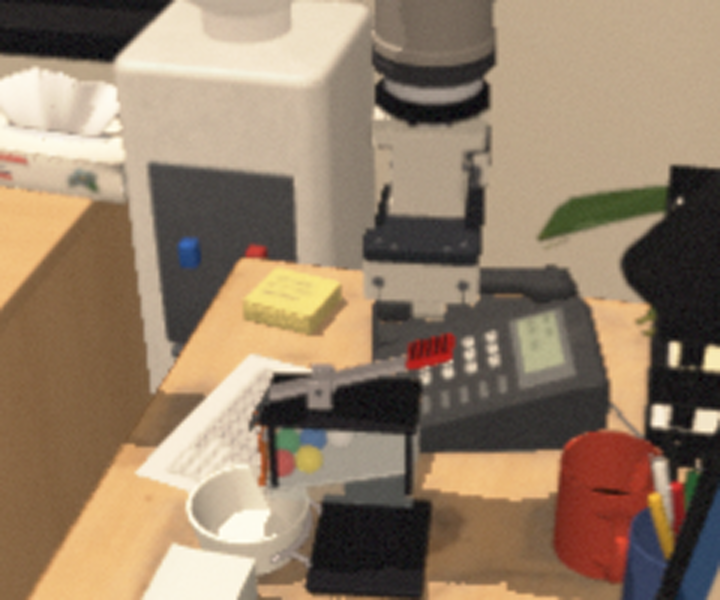

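```bash
python3 -m pendant '[0,0,0.3,0,0,0,1,-0.05,0,0.3,0,0,0,1,0,0,0.2,0,0,0,1,-0.05,0,0.2,0,0,0,1,-0.05,0,0.2,0,0,0,1,-0.05,0,0.2,0,0,0,1,-0.05,0,0.2,0,0,0,1,0,0,0,0,0,0,1]'
python3 -m pendant '[-0.05,0,0.2,0,0,0,1,-0.05,0,0.1,0,0,0,1,0,0,0.1,0,0,0,1,0,0,0,0,0,0,1]'
```

```text
time: 16.7
tool_pos: [540.2, -387.9, 181.8]
tcp_rot: [3.141, 0.001, 2.481]
contact_force: [-0.5, -0.1, 6.5]
grip_width: 0.3
finger_force: 3.3
time: 17.1
tool_pos: [541.5, -388.9, 170.6]
tcp_rot: [-3.142, -0.001, 2.481]
contact_force: [-4.9, 4.3, 10.3]
grip_width: 0.1
finger_force: 4.9
```

```bash
python3 -m pendant '[0,0,0.06,0,0,0,1,0,0,0,0,0,0,1]'; python3 -m pendant '[0,0,0.06,0,0,0,1,0,0,0,0,0,0,1]'
python3 -m pendant '[0,0,0,0,0,0,1,0,0,0,0,0,0,1,0,0,0,0,0,0,1,0,0,0,0,0,0,1,0,0,0,0,0,0,1,0,0,0,0,0,0,1,0,0,0,0,0,0,1,0,0,0,0,0,0,1,0,0,0,0,0,0,1,0,0,0,0,0,0,1]'
python3 chk.py
python3 - <<'E'
from h import *
a,b=capture("scene"),capture("top")
A=cv2.resize(a[120:260,220:380],(480,420));B=cv2.resize(b[185:265,265:345],(320,320));B=cv2.copyMakeBorder(B,0,100,0,0,0)
cv2.imwrite("pics/press.png",np.hstack([A,B])[:,:,::-1])
for i in range(5): print(i,[(np.array(q["location"]).round(),round(q["score"],2)) for q in search_frame("scene",f"sweet{i}")[:1]],[(np.array(q["location"]).round(),round(q["score"],2)) for q in search_frame("top",f"sweet{i}")[:1]])
E
```

```text
time: 17.3
tool_pos: [541.6, -388.9, 170.2]
tcp_rot: [-3.141, -0.0, 2.481]
contact_force: [-6.3, 5.2, 15.5]
grip_width: 0.2
finger_force: 7.5
time: 17.5
tool_pos: [541.6, -389.0, 169.9]
tcp_rot: [-3.141, 0.001, 2.481]
contact_force: [-8.9, 6.4, 21.9]
grip_width: 0.1
finger_force: 11.0
time: 18.5
tool_pos: [541.6, -389.0, 169.9]
tcp_rot: [-3.141, 0.001, 2.481]
contact_force: [-8.6, 5.2, 21.6]
grip_width: 0.4
finger_force: 11.1
18.5 tool seat-frame [160.1   0.4] 169.8678035191964 yaw 2.4812042798516503 [-8.6  5.2 21.6]
top [305.  223.8] 0.69 [ 418.  -292.6    0. ] seat [3.3 0.6]
scene [283.  237.9] 0.82 [ 424.5 -285.4    0. ] seat [ 4.  10.3]
0 [(array([274., 234.]), 0.62)] []
1 [(array([274., 234.]), 0.62)] []
2 [(array([274., 234.]), 0.62)] []
3 [(array([274., 234.]), 0.62)] []
4 [(array([274., 234.]), 0.62)] []
```

View pics/press.png

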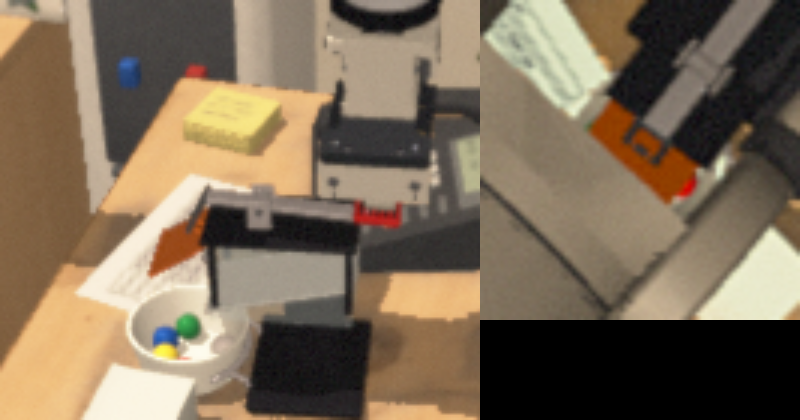

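```bash
python3 -m pendant '[0,0,-0.1,0,0,0,1,0.02,0,-0.1,0,0,0,1,0.02,0,-0.1,0,0,0,1,0.02,0,-0.1,0,0,0,1,0.02,0,-0.1,0,0,0,1,0.02,0,-0.1,0,0,0,1,0.02,0,-0.1,0,0,0,1,0.02,0,-0.1,0,0,0,1,0.02,0,-0.1,0,0,0,1,0.02,0,-0.1,0,0,0,1,0.02,0,-0.1,0,0,0,1,0.02,0,-0.1,0,0,0,1]'
python3 -m pendant '[0.02,0,-0.07,0,0,0,1,0,0,-0.07,0,0,0,1,0,0,-0.07,0,0,0,1,0,0,-0.07,0,0,0,1,0,0,-0.07,0,0,0,1,0,0,-0.07,0,0,0,1,0,0,-0.07,0,0,0,1,0,0,-0.07,0,0,0,1,0,0,-0.1,0,0,0,1,0,0,-0.1,0,0,0,1]'
```

```text
time: 20.6
tool_pos: [536.7, -385.2, 202.0]
tcp_rot: [3.142, -0.001, 2.481]
contact_force: [-1.0, -0.0, 3.5]
grip_width: 0.7
finger_force: 1.7
time: 21.6
tool_pos: [536.5, -385.1, 225.2]
tcp_rot: [3.142, 0.0, 2.481]
contact_force: [-0.4, -0.5, -0.8]
grip_width: 0.5
finger_force: 0.0
```

```bash
python3 -m pendant '[0,0,-0.6,0,0,0,1,0,0,-0.6,0,0,0,1,0,0,-0.6,0,0,0,1,0.9,0.9,-0.3,0,0,0,1,0.9,0.9,0,0,0,0,1,0.9,0.9,0,0,0,0,1,0.9,0.9,0,0,0,0,1,0.9,0.9,0,0,0,0,1,0.9,0.9,0,0,0,0,1,0,0,0,0,0,0,1]'
python3 chk.py
python3 - <<'E'
from h import *
a,b=capture("scene"),capture("top")
A=cv2.resize(a[120:260,220:380],(480,420));B=cv2.resize(b[185:265,265:345],(320,320));B=cv2.copyMakeBorder(B,0,100,0,0,0)
cv2.imwrite("pics/end.png",np.hstack([A,B])[:,:,::-1])
E
```

```text
time: 22.6
tool_pos: [507.5, -153.8, 288.9]
tcp_rot: [3.14, -0.0, 2.485]
contact_force: [-0.8, -0.0, -0.3]
grip_width: 0.4
finger_force: 0.0
22.6 tool seat-frame [-11.2 165.1] 288.882919556521 yaw 2.4850272028108376 [-0.8 -0.  -0.3]
top [302.1 224.1] 0.88 [ 417.2 -285.4    0. ] seat [-1.7  5.8]
scene [282.2 240. ] 0.71 [ 419.1 -291.3    0. ] seat [3.4 2.3]
wrist [198.3 178. ] 0.59 [ 417.6 -296.3    0. ] seat [ 5.3 -2.6]
```

I've already viewed 12 pictures, two over the limit of 10, so I'll check the result by numbers only.

Run:
```python
from h import *
S=np.array([419,-294])
for c in("top","scene","wrist"):
    im=capture(c); hsv=cv2.cvtColor(im,cv2.COLOR_RGB2HSV).astype(int)
    yy,xx=np.mgrid[:400,:640]; q=pinpoint(c,"dish")[0]["location"]
    near=(abs(xx-q[0])<25)&(abs(yy-q[1])<28)
    H,s,v=hsv[...,0],hsv[...,1],hsv[...,2]
    for n,m in dict(red=((H<5)|(H>174)),green=(H>50)&(H<85),yellow=(H>23)&(H<33),blue=(H>98)&(H<125)).items():
        m=m&near&(s>140)&(v>60); ys,xs=np.nonzero(m)
        if len(xs)>3: w=at_z(c,(np.median(xs),np.median(ys)),14); print(c,n,len(xs),w[:2].round(),"off",(w[:2]-S).round(),round(float(np.linalg.norm(w[:2]-S))))
    for i in range(5):
        r=search_frame(c,f"sweet{i}")[:5]
        if i in(0,4): print(c,i,[(np.array(k["location"]).round().tolist(),round(k["score"],2)) for k in r])
    print(c,"flap",[(np.array(k["location"]).round(1).tolist(),round(k["score"],2)) for k in pinpoint(c,"flap_edge")[:1]])
```

```text
top red 53 [ 403. -318.] off [-16. -24.] 29
top green 43 [ 433. -269.] off [14. 25.] 29
top yellow 51 [ 398. -293.] off [-21.   1.] 21
top blue 44 [ 408. -274.] off [-11.  20.] 23
top 0 [([295.0, 217.0], 0.6), ([315.0, 228.0], 0.54)]
top 4 [([295.0, 217.0], 0.6), ([315.0, 228.0], 0.54)]
top flap [([308.4, 216.0], 0.59)]
scene green 35 [ 431. -269.] off [12. 25.] 28
scene yellow 22 [ 402. -286.] off [-17.   8.] 19
scene blue 29 [ 413. -266.] off [-6. 28.] 29
scene 0 [([276.0, 234.0], 0.37)]
scene 4 [([276.0, 234.0], 0.37)]
scene flap [([288.9, 213.7], 0.62)]Traceback (most recent call last):
  File "<stdin>", line 5, in <module>
IndexError: list index out of range
```

```bash
python3 -c "
from plant import *
print(close_job())"
```

```text
the job is handed in; nothing more can be done
None
```

I handed the job in at about 23 s: the dish is home against the guide, the lever was pressed and eased back up, and the flap reads shut; colour checks put four sweets in the dish, but I saw the white one there only indistinctly, no verdict came back, and I viewed 12 pictures where the limit was 10.

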